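# Lever open the pedicure case and take the safety cap off the callus softener

## Robot

A 6-joint arm with a two-finger parallel gripper is mounted at the origin on the work surface. World frame = base frame: x ahead of the robot, y to its left, z up, the work surface at z = 0. Lengths are in m, angles in degrees, forces in N, time in s.
With the tool pointing down it reaches from about 0.35 to 0.875 m from the base axis. Payload 4.2 kg.
Tool frame: the origin (TCP) lies on the centre line of the jaws, within the pads' length; the fingertips stand 19 mm ahead of it and the grasp point (between the pads) is the TCP; x points along the fingers, y is the direction in which the jaws open and shut, and the axes are right-handed (so a half turn about x gives the same grasp; the last joint's range is limited). The gripper opens to 87 mm and grips with 3 to 60 N. Pads are 19 mm wide; open, the fingers measure 117 mm over their backs; the gripper's body (75 mm by 190 mm) begins 51 mm behind the grasp point.
Start: joints at [-51.99, 22.042, 0.453, 0, -68.411, -14.817], TCP at [0.246, -0.574, 0.242] pointing down, gripper open.
Joint ranges: [-179.83, 179.83], [-69.29, 118.12], [-61.27, 80.66], [-181.25, 117.63], [-171.15, -9.14], [-177.46, 177.46]. Speed limits (degrees/s): [159.86, 159.86, 180, 180, 180, 180].

## Interface

Orientations are given as a 3x3 rotation matrix whose columns are the frame's x, y, z axes.
In Python, from station import r, viewer, job, spotter gives the robot as it stands.
- The arm moves only by the tool play_rows, never from a script. Its argument "commands" is a list of rows, each an object of numbers: "fingers": the gripper command: -1 is fully open, 1 is shut, values between are in proportion; "tx", "ty", "tz": the shift along the tool's x, y, z normalised to -1 to 1, where 1 is 750 mm; "ax", "ay", "az": the turn, a rotation vector about the tool's x, y, z normalised to -1 to 1, where 1 is pi rad. In form: [{"fingers": .., "tx": .., "ty": .., "tz": .., "ax": .., "ay": .., "az": ..}, ...]. A call has 1 to 5 rows; each row is the pose to reach, as a shift and turn from the pose commanded when the call began, along the tool's axes at that moment, turning the shorter way round; what a row does not reach only later rows make up. A row lasts 1/12 s, in which the tool goes at most 41.7 mm and 7.16 degrees, less where a joint would pass 70% of its speed; a pose out of reach is approached as far as the arm can. A call with a number of a shift or a turn outside -1 to 1 is refused whole. A call with a gripper value outside its range is refused whole. The fingers move at their own pace and stop on an object; the grip force is fixed at half the most. Time passes only in rows, so rows that repeat a pose let the fingers close. It gives the time, the measured TCP pose, the force and the opening at its end, in the units of the state.
- r.sense(): the state, without advancing time (a new reading comes with each control period).
- viewer.capture(name): name is "scene" or "top" or "wrist"; returns a dict with "image" (420x560x3 uint8, red, green, blue), "fx", "fy", "cx", "cy" (pixels), "R" (3x3) and "t" (3): a world point X has camera coordinates R X + t; the wrist camera has in their place "mount" (4x4, takes a point from camera to tool coordinates, whose origin is the TCP and whose axes are the tool frame's). Camera axes: x right, y down, z forward; pixel columns grow to the right and rows downward; lengths in m; the calibration is good to about 2 mm. The wrist camera is an equidistant fisheye: a pixel r from the principal point sees the ray r / f radians off the axis. A picture is of the moment at which its call begins: read the wrist's pose just before it. There is no depth.
- job.finish_job(): hands the job in, once; it reports no verdict.
Trained networks look in a picture, given as the dict that the camera call returned (one of the last four; its "shot" number tells which), for a name from the list of things; names that differ only in an ending like _2 or _b are one class to them, and where a whole thing is asked for, a point or a joint stands for the part that bears it (a point fixed in the world has none). Each returns a list of dicts, best first, with "score" (0 to 1); they miss things now and then, are a little off and sometimes report something else, mostly with a low value. They report only what shows in the picture. A call takes as long as a camera call. They do not tell look-alikes from the thing itself.
- spotter.find_in(name, picture): "uv" ([column, row] in pixels, amid what is visible of it).
- spotter.silhouettes(name, picture): "region" (420x560 bool, what is visible of it) and "uv" ([column, row] in pixels, amid what is visible of it).
The state is a dict: "time_s": time; "joints": joint angles; "joint_velocities": joint speeds; "effort": joint torques, N m; "tcp_pos": TCP position; "ee_rot": TCP orientation; "wrist_force": force on the tool from outside, world axes, zero at the start; "moment": the same for the moment, N m; "gripper_width": opening from 0.0 (shut) to 1.0 (fully open).
Only numpy, scipy, OpenCV 4.12 (cv2) and the standard library are available. Lean on these libraries where they do the work, as an engineer would, in place of code of your own. Each camera call takes 0.05 s, during which the arm holds its last target. There are 200 camera calls.

## Task

Use the flat blade to lever up the tight lid of the steel pedicure case, swing the lid right back so that it stays open, and lay the blade back down on the bench. Then press the push-and-turn cap of the amber pot down, twist it free anticlockwise and lift it straight up, leaving the pot sitting in its recess. Finish while still holding the cap level and still, well clear above its pot, and leave the other things where they are.

Things in the scene. Friction and masses are not known exactly. Their poses are not given: they have to be found in the camera images.
- case: Steel pedicure case, fixed, 200 mm wide (y), 130 deep (x), 76 tall shut. Origin: centre of underside; front -x, hinge side +x. Under the lid a dark tray, deck 28 mm above the bench, two recesses 46 mm square, floors 8 mm above the bench, at (-8, +48) and (-8, -48) mm. Mid-front the tray is cut to 19 mm tall, 56 wide, 34 deep: a pry gap from 19 to 29 mm above the bench under the lid's edge
- lid (a joint): Lid hinge along the case's back edge, rad: 0 shut, grows as it opens, stop at 1.9. Stiff friction hinge: 2 to 3 N up at the front edge moves it, it stays where left. Lid: steel shell open below, walls 3 mm, 47 mm tall, 130 mm from hinge to front face, 0.22 kg, no handle
- lid_lip (a point): Middle of the lower front edge of the lid (outer face), just over the pry gap, 29 mm above the bench while shut; moves with the lid on a circle of radius 130 mm about lid_hinge
- lid_hinge (a point): Middle of the lid's hinge axis, 29 mm above the bench at the back edge of the case; the axis runs along the case's y
- blade: Pedicure scraper, loose on the bench, 160 mm long, 45 g. Origin: under its middle, on its underside; x runs along it to the blade end, z up. Dark wooden handle 12 x 12 mm from x = -80 to +15 mm; flat steel blade 16 mm wide, 2.5 thick, on to x = +80 mm, its middle plane 6 mm above the origin
- blade_grip (a point): Good place to hold the scraper: handle axis, x = -22 mm, 6 mm above its underside, near the centre of mass, 102 mm from the blade's tip
- blade_tip (a point): End of the blade, middle of its thickness
- pot: Amber pot, loose, in either recess of the case, 1 mm free each side, which keeps it from turning. Foot 44 mm square, 24 tall; round shoulder and collar to 33 mm (radius 22), neck radius 15 up to 54 mm with three lugs. Origin: centre of underside, z up; about 0.12 kg
- cap: White ribbed push-and-turn cap with red arrows, 46 mm across, 24 tall, loose. Origin: centre of lower rim, z up. Locked: rim 38 mm above the pot's underside, 46 above the bench. Spring pushes up: 5 N locked, 8 N 3 mm down, 10 N at the stop 5 mm down. Pressed over 3 mm (best 4 to 5) it turns anticlockwise from above; free to lift at 0.6 to 1.5 rad of turn (best 1.0), springing up 4 mm
- balm: Second pot in the other recess: white, same square foot, flat black lid, 42 mm tall in all; stays. Origin: centre of its underside
- pumice: Grey pumice stone 85 x 50 x 32 mm, loose on the bench, stays. Origin: centre of its underside
- separator: Wooden toe separator, a comb 78 mm wide (y), 57 mm long and 22 mm tall, loose on the bench, stays. Origin: under its middle
- jar: Clear acrylic jar with a metal screw top, 69 mm across, 84 mm tall, loose on the bench, stays. Origin: centre of its underside
Mind the look-alikes: they are no part of the job. Of the things like the blade, leave any that is purple or red; of the rest the larger one is meant.

How it is judged:
By the outcome, as a careful person would: the job done as asked, in the order asked, and still so for the second after the job is handed in, while the arm keeps its last pose, push and grip.
It also fails if it takes over 67 s, if anything falls off the work surface, if the arm or the gripper's body presses on something with over 40 N, if the wrist force passes 120 N, or if a joint passes its speed limit or range.

## Working session

There is one attempt and no reset: what is moved stays moved. The work goes in short steps, Python scripts to look and compute and a tool call to move; the robot and the scene stay as the last step left them, time stands still between calls to the robot, and variables do not carry over. Pictures are saved under pics/ and viewed, about 8 in all and at most 12, crops included, and the job is handed in when it is done.

Besides the shell and the picture viewer there is one more tool, called after ">>>" as name(argument=value, ...), one argument or row to a line, values as JSON. play_rows: Moves the arm, as the interface text tells. Its arguments: {"type":"object","properties":{"commands":{"type":"array"}},"required":["commands"]}

```bash
ls; mkdir -p pics
python3 - <<'E'
from station import r, viewer, job, spotter
import cv2,numpy as np
s=r.sense();print({k:np.round(v,3).tolist() for k,v in s.items()})
a=[]
for n in ("scene","top"):
    p=viewer.capture(n);cv2.imwrite(f"pics/{n}0.png",p["image"][:,:,::-1])
    print(n,p["fx"],p["fy"],p["cx"],p["cy"],np.round(p["R"],3).tolist(),np.round(p["t"],3).tolist())
    for o in ["case","lid","blade","pumice","separator","jar","pot","cap"]:
        print(o,[(np.round(d["uv"],1).tolist(),round(d["score"],2)) for d in spotter.find_in(o,p)][:4])
    a.append(p["image"])
E
```

```text
pics
{'time_s': 0.0, 'joints': [-51.989, 22.09, 0.381, -0.028, -68.413, -14.818], 'joint_velocities': [0.006, -0.004, 0.053, -0.08, 0.013, -0.128], 'effort': [0.0, -39.066, 18.741, 4.22, 0.011, -0.0], 'tcp_pos': [0.246, -0.574, 0.24], 'ee_rot': [[-0.001, -0.394, 0.919], [0.002, 0.919, 0.394], [-1.0, 0.002, -0.0]], 'wrist_force': [-0.179, 0.256, 0.052], 'moment': [-0.002, 0.048, -0.012], 'gripper_width': 1.0}
scene 489.3786878193802 489.3786878193802 279.9946505809356 211.5258797151002 [[-0.88, 0.474, -0.001], [0.262, 0.484, -0.835], [-0.395, -0.736, -0.55]] [0.445, -0.074, 1.64]
case [([255.3, 232.8], 0.59), ([199.3, 194.8], 0.43)]
lid [([255.6, 222.2], 0.66), ([196.0, 197.4], 0.33)]
blade [([258.8, 185.1], 0.65), ([235.6, 169.5], 0.62), ([307.2, 189.9], 0.59), ([285.7, 156.6], 0.53)]
pumice [([198.2, 195.5], 0.51)]
separator [([259.8, 185.4], 0.68), ([337.5, 282.6], 0.65)]
jar [([304.8, 312.9], 0.88), ([255.4, 222.8], 0.44)]
pot []
cap []
top 421.39355602809655 421.39355602809655 280.6631036212002 206.0067664320035 [[-0.02, -1.0, 0.011], [-0.989, 0.018, -0.144], [0.143, -0.014, -0.99]] [-0.022, 0.475, 1.102]
case [([272.5, 165.9], 0.96), ([363.1, 216.7], 0.55)]
lid [([271.9, 164.8], 0.92)]
blade [([362.2, 211.4], 0.8), ([430.8, 280.7], 0.67), ([335.3, 268.5], 0.59), ([415.3, 202.4], 0.59)]
pumice [([372.0, 145.0], 0.56)]
separator [([169.2, 205.5], 0.74)]
jar [([133.9, 148.2], 0.65), ([372.4, 141.8], 0.3)]
pot []
cap []
```

Run:
```python
import cv2
i=cv2.imread("pics/top0.png");cv2.imwrite("pics/t1.png",cv2.resize(i[90:330,90:490],None,fx=2,fy=2,interpolation=cv2.INTER_CUBIC))
i=cv2.imread("pics/scene0.png");cv2.imwrite("pics/s1.png",cv2.resize(i[110:340,150:400],None,fx=2.6,fy=2.6,interpolation=cv2.INTER_CUBIC))
```

```text
(no output)
```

View pics/t1.png

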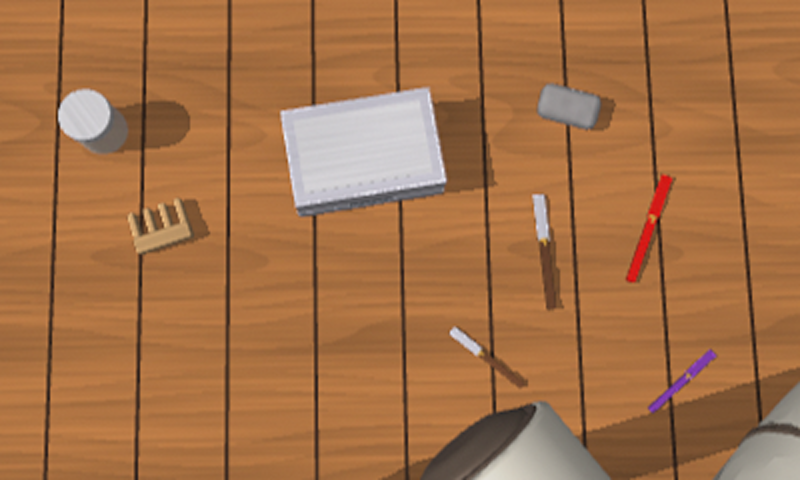

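View pics/s1.png

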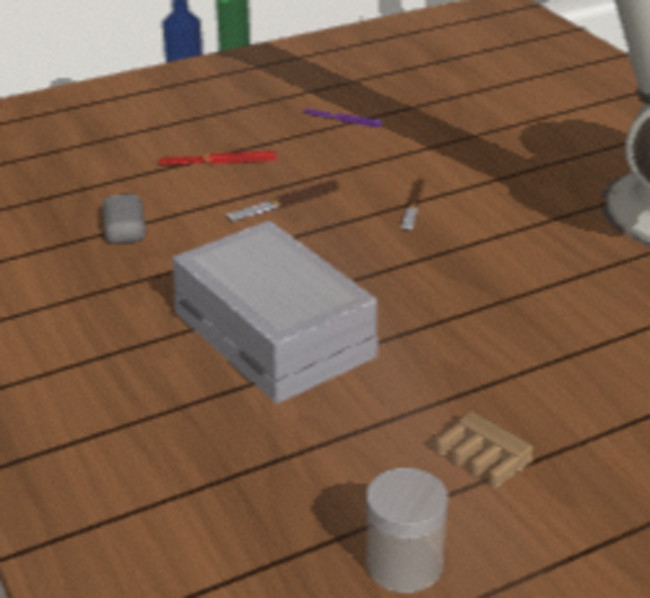

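Blade look-alikes in the top picture: larger brown (362,215), smaller brown (334,268), red (415,204), purple (431,281). I take the larger brown one. Next I measure it and the case.

```bash
cat > h.py <<'E'
import numpy as np,cv2
from scipy.optimize import minimize
def proj(p,X):
    c=np.asarray(X)@np.asarray(p["R"]).T+np.asarray(p["t"]);return np.c_[p["fx"]*c[:,0]/c[:,2]+p["cx"],p["fy"]*c[:,1]/c[:,2]+p["cy"]]
def ray(p,uv):
    R=np.asarray(p["R"]);d=np.array([(uv[0]-p["cx"])/p["fx"],(uv[1]-p["cy"])/p["fy"],1]);return -R.T@np.asarray(p["t"]),R.T@d
def onz(p,uv,z):
    o,d=ray(p,uv);return o+d*(z-o[2])/d[2]
def tri(p,a,q,b):
    o,d=ray(p,a);o2,e=ray(q,b);M=np.c_[d,-e];s=np.linalg.lstsq(M,o2-o,rcond=None)[0]
    P,Q=o+d*s[0],o2+e*s[1];return (P+Q)/2,np.linalg.norm(P-Q)
def wristpix(p,s,X):
    M=np.asarray(p["mount"]);T=(np.asarray(X)-s["tcp_pos"])@np.asarray(s["ee_rot"]);c=(T-M[:3,3])@M[:3,:3]
    n=np.linalg.norm(c[:,:2],axis=1);k=np.arctan2(n,c[:,2])/n;return np.c_[p["fx"]*c[:,0]*k+p["cx"],p["fy"]*c[:,1]*k+p["cy"]]
def wristray(p,s,uv):
    M=np.asarray(p["mount"]);a=np.array([(uv[0]-p["cx"])/p["fx"],(uv[1]-p["cy"])/p["fy"]]);t=np.linalg.norm(a)
    d=np.r_[a/max(t,1e-9)*np.sin(t),np.cos(t)];R=np.asarray(s["ee_rot"]);return np.asarray(s["tcp_pos"])+R@M[:3,3],R@M[:3,:3]@d
def boxpts(x,y,a,l,w,z0,z1):
    c,s=np.cos(a),np.sin(a);return np.array([[x+c*i*l/2-s*j*w/2,y+s*i*l/2+c*j*w/2,z] for i in(-1,1) for j in(-1,1) for z in(z0,z1)])
E
python3 - <<'E'
from station import r, viewer, spotter
from h import *
P=[viewer.capture(n) for n in("top","scene")]
def best(name,p,uv):
    L=spotter.silhouettes(name,p);return min(L,key=lambda d:np.hypot(*(np.array(d["uv"])-uv)))["region"]
def fit(ms,l,w,z0,z1,x0):
    def cost(v):
        c=0
        for p,m in zip(P,ms):
            k=4;im=np.zeros((420*k,560*k),np.uint8);h=cv2.convexHull(((proj(p,boxpts(v[0],v[1],v[2],l,w,z0,z1))+.5)*k).astype(np.float32)).round().astype(int)
            cv2.fillPoly(im,[h],255);a=cv2.resize(im,(560,420),interpolation=cv2.INTER_AREA)/255.
            c+=1-np.minimum(a,m).sum()/np.maximum(a,m).sum()
        return c
    o=minimize(cost,x0,method="Nelder-Mead",options=dict(initial_simplex=np.array(x0)+np.array([[0,0,0],[.02,0,0],[0,.02,0],[0,0,.15]]),xatol=1e-4,fatol=1e-4));return o.x,o.fun
ms=[best("case",P[0],(272,166)),best("case",P[1],(255,233))];print([m.sum() for m in ms])
print("case",*fit(ms,.13,.2,0,.076,[*onz(P[0],(272,166),.05)[:2],.1]))
mb=[best("blade",P[0],(362,213)),best("blade",P[1],(259,185))];print([m.sum() for m in mb])
print("blade",*fit(mb,.16,.013,0,.01,[*onz(P[0],(362,216),.006)[:2],0.08]))
# ends by hand from crop pixels: top /2+90 ; scene /2.6+(150,110)
t=lambda u,v:(u/2+89.75,v/2+89.75); s=lambda u,v:(u/2.6+149.7,v/2.6+109.7)
print("tip",tri(P[0],t(539,195),P[1],s(229,218)),"tail",tri(P[0],t(552,308),P[1],s(337,186)))
for n,a,z in (("FLtop",(299,207),.076),("FRtop",(445,184),.076),("BRtop",(430,89),.076),("BLtop",(281,110),.076)):print(n,onz(P[0],t(*a),z).round(4))
# scene: back/left/right top corners (see crop): (175,263)BR? (266,225)FR (376,298)FL (275,336)BL
print(tri(P[0],t(445,184),P[1],s(266,225)),tri(P[0],t(299,207),P[1],s(376,298)),tri(P[0],t(281,110),P[1],s(275,336)),tri(P[0],t(430,89),P[1],s(175,263)))
E
```

```text
[np.int64(4193), np.int64(3654)]
case [ 0.58512872 -0.00611191  0.14952168] 0.07708485365321194
[np.int64(335), np.int64(110)]
blade [ 0.44921282 -0.25552686  0.07494899] 0.6238682510303438
tip (array([ 0.52803523, -0.25277919,  0.00223107]), np.float64(0.0003938809150359386)) tail (array([ 0.36883265, -0.26258904,  0.00086862]), np.float64(0.0035652437316474315))
FLtop [0.5042 0.0764 0.076 ]
FRtop [ 0.5313 -0.1149  0.076 ]
BRtop [ 0.6606 -0.099   0.076 ]
BLtop [0.6351 0.0994 0.076 ]
(array([ 0.53548936, -0.11723403,  0.06651712]), np.float64(0.005225221009212161)) (array([0.50379811, 0.07729662, 0.0727632 ]), np.float64(0.002310406494435636)) (array([0.63232498, 0.09915841, 0.08253685]), np.float64(0.001793734554373417)) (array([ 0.66186431, -0.09856121,  0.06546239]), np.float64(0.004673265561141532))
```

```bash
cat >> h.py <<'E'
from scipy.spatial.transform import Rotation as Ro
def Rt(yaw,pitch=0):  # tool down; tool z along yaw; pitch>0 raises tool z (nose up)
    c,s=np.cos(yaw),np.sin(yaw);B=np.array([[0,-s,c],[0,c,s],[-1,0,0]])
    return B@Ro.from_rotvec([0,-pitch,0]).as_matrix()
def mv(pos,R,P0=None,R0=None):
    if P0 is None:
        from station import r
        s=r.sense();P0,R0=np.asarray(s["tcp_pos"]),np.asarray(s["ee_rot"])
    d=R0.T@(np.asarray(pos)-P0)/.75;a=Ro.from_matrix(R0.T@R).as_rotvec()/np.pi
    print("t",d.round(4),"a",a.round(4));return d,a
E
python3 - <<'E'
from h import *
mv([.4387,-.258,.16],Rt(.068))
E
```

```text
t [0.1088 0.2868 0.4021] a [0.1072 0.     0.    ]
```

>>> play_rows(
  commands=[
    {"fingers": -1, "tx": 0.1088, "ty": 0.2868, "tz": 0.4021, "ax": 0.1072, "ay": 0, "az": 0},
    {"fingers": -1, "tx": 0.1088, "ty": 0.2868, "tz": 0.4021, "ax": 0.1072, "ay": 0, "az": 0},
    {"fingers": -1, "tx": 0.1088, "ty": 0.2868, "tz": 0.4021, "ax": 0.1072, "ay": 0, "az": 0},
    {"fingers": -1, "tx": 0.1088, "ty": 0.2868, "tz": 0.4021, "ax": 0.1072, "ay": 0, "az": 0},
    {"fingers": -1, "tx": 0.1088, "ty": 0.2868, "tz": 0.4021, "ax": 0.1072, "ay": 0, "az": 0},
  ],
)

```text
time_s: 1.62
tcp_pos: [0.3506, -0.4023, 0.1974]
ee_rot: [[0.001, -0.067, 0.998], [-0.0, 0.998, 0.067], [-1.0, -0.0, 0.001]]
wrist_force: [0.9, -0.4, -0.1]
gripper_width: 1.0
```

Run:
```python
from h import *
mv([.4387,-.258,.16],Rt(.068))
```

```text
t [0.0498 0.1841 0.13  ] a [-0.0003  0.0002  0.0001]
```

>>> play_rows(
  commands=[
    {"fingers": -1, "tx": 0.0498, "ty": 0.1841, "tz": 0.13, "ax": 0, "ay": 0, "az": 0},
    {"fingers": -1, "tx": 0.0498, "ty": 0.1841, "tz": 0.13, "ax": 0, "ay": 0, "az": 0},
    {"fingers": -1, "tx": 0.0498, "ty": 0.1841, "tz": 0.13, "ax": 0, "ay": 0, "az": 0},
    {"fingers": -1, "tx": 0.0498, "ty": 0.1841, "tz": 0.13, "ax": 0, "ay": 0, "az": 0},
    {"fingers": -1, "tx": 0.0498, "ty": 0.1841, "tz": 0.13, "ax": 0, "ay": 0, "az": 0},
  ],
)

```text
time_s: 2.03
tcp_pos: [0.4399, -0.2553, 0.1592]
ee_rot: [[-0.001, -0.073, 0.997], [0.001, 0.997, 0.073], [-1.0, 0.001, -0.001]]
wrist_force: [-0.6, -0.8, 0.1]
gripper_width: 0.995
```

Run:
```python
from h import *
from station import r,viewer,spotter
s=r.sense();print(s["tcp_pos"],np.round(s["ee_rot"],3).tolist(),s["joint_velocities"])
p=viewer.capture("wrist");im=p["image"][:,:,::-1].copy();print(np.round(p["mount"],3).tolist(),p["fx"])
c=lambda x,y,a,l,w,z:boxpts(x,y,a,l,w,z,z)
X=[np.array([.4485+.08,-.2577+.005,.006]),np.array([.4485-.08,-.2577-.005,.006])]
for u in wristpix(p,s,np.array(X)):print("blade ends",u.round(1))
print("case lip L/R bottom front", wristpix(p,s,boxpts(.584,-.008,.145,.13,.2,.0,.076)).round(1).tolist())
cv2.imwrite("pics/w1.png",cv2.resize(im,None,fx=1.42,fy=1.42,interpolation=cv2.INTER_CUBIC))
```

```text
[ 0.43989435 -0.25525236  0.15915819] [[-0.001, -0.073, 0.997], [0.001, 0.997, 0.073], [-1.0, 0.001, -0.001]] [ 4.42929751  0.7716725  -0.36423145  1.25720872  0.10466968 -4.11401895]
[[0.0, -0.302, 0.953, -0.143], [1.0, -0.0, -0.0, 0.001], [0.0, 0.953, 0.302, -0.083], [0.0, 0.0, 0.0, 1.0]] 325.19226210127806
blade ends [273.4 278.1]
blade ends [274.5 119.7]
case lip L/R bottom front [[393.7, 284.2], [417.5, 324.5], [526.2, 262.2], [561.7, 289.7], [382.9, 364.8], [398.2, 407.5], [503.6, 337.8], [529.4, 369.8]]
```

View pics/w1.png

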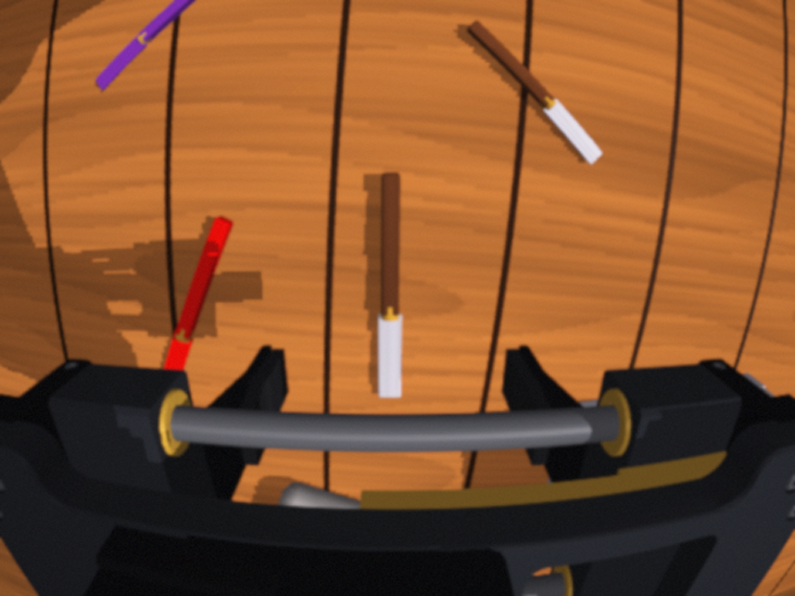

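The wrist view shows the larger brown blade running from tail (390,173) to tip (390,397). That is within 2 px of prediction, and the smaller brown, red and purple ones lie well apart. Now the grasp numbers.

Run:
```python
from h import *
from station import r,viewer
s=r.sense();p=viewer.capture("wrist")
E_=[]
for uv in((390/1.42,397/1.42),(390/1.42,173/1.42)):
    o,d=wristray(p,s,uv);E_.append(o+d*(.006-o[2])/d[2]);print(E_[-1].round(4))
m=(E_[0]+E_[1])/2;a=np.arctan2(*(E_[0]-E_[1])[1::-1]);print(m,a,np.linalg.norm(E_[0]-E_[1]))
print(s["tcp_pos"])
mv([m[0]-.01*np.cos(a),m[1]-.01*np.sin(a),.022],Rt(a))
```

```text
[ 0.53   -0.2523  0.006 ]
[ 0.37   -0.2635  0.006 ]
[ 0.4500299 -0.2579293  0.006    ] 0.07015673168622562 0.16036021931845168
[ 0.43952857 -0.25627576  0.15945467]
t [ 0.184  -0.0011  0.0017] a [ 0.0006 -0.0002 -0.    ]
```

>>> play_rows(
  commands=[
    {"fingers": -1, "tx": 0.05, "ty": 0, "tz": 0.0015, "ax": 0, "ay": 0, "az": 0},
    {"fingers": -1, "tx": 0.1, "ty": 0, "tz": 0.0015, "ax": 0, "ay": 0, "az": 0},
    {"fingers": -1, "tx": 0.15, "ty": 0, "tz": 0.0015, "ax": 0, "ay": 0, "az": 0},
    {"fingers": -1, "tx": 0.175, "ty": 0, "tz": 0.0015, "ax": 0, "ay": 0, "az": 0},
    {"fingers": -1, "tx": 0.1845, "ty": 0, "tz": 0.0015, "ax": 0, "ay": 0, "az": 0},
  ],
)

```text
time_s: 2.55
tcp_pos: [0.4362, -0.2601, 0.0192]
ee_rot: [[-0.007, -0.065, 0.998], [0.002, 0.998, 0.065], [-1.0, 0.002, -0.007]]
wrist_force: [-11.6, 14.0, 56.6]
gripper_width: 1.004
```

>>> play_rows(
  commands=[
    {"fingers": 1, "tx": 0, "ty": 0, "tz": 0, "ax": 0, "ay": 0, "az": 0},
    {"fingers": 1, "tx": 0, "ty": 0, "tz": 0, "ax": 0, "ay": 0, "az": 0},
    {"fingers": 1, "tx": 0, "ty": 0, "tz": 0, "ax": 0, "ay": 0, "az": 0},
    {"fingers": 1, "tx": 0, "ty": 0, "tz": 0, "ax": 0, "ay": 0, "az": 0},
    {"fingers": 1, "tx": 0, "ty": 0, "tz": 0, "ax": 0, "ay": 0, "az": 0},
  ],
)

```text
time_s: 2.97
tcp_pos: [0.4396, -0.2597, 0.0227]
ee_rot: [[0.002, -0.068, 0.998], [-0.0, 0.998, 0.068], [-1.0, -0.001, 0.002]]
wrist_force: [0.1, -1.3, -0.1]
gripper_width: 0.709
```

>>> play_rows(
  commands=[
    {"fingers": 1, "tx": 0, "ty": 0, "tz": 0, "ax": 0, "ay": 0, "az": 0},
    {"fingers": 1, "tx": 0, "ty": 0, "tz": 0, "ax": 0, "ay": 0, "az": 0},
    {"fingers": 1, "tx": 0, "ty": 0, "tz": 0, "ax": 0, "ay": 0, "az": 0},
  ],
)

```text
time_s: 3.22
tcp_pos: [0.4392, -0.2593, 0.0221]
ee_rot: [[0.0, -0.068, 0.998], [-0.0, 0.998, 0.068], [-1.0, -0.0, 0.0]]
wrist_force: [0.2, 0.1, -0.6]
gripper_width: 0.474
```

>>> play_rows(
  commands=[
    {"fingers": 1, "tx": 0, "ty": 0, "tz": 0, "ax": 0, "ay": 0, "az": 0},
    {"fingers": 1, "tx": 0, "ty": 0, "tz": 0, "ax": 0, "ay": 0, "az": 0},
    {"fingers": 1, "tx": 0, "ty": 0, "tz": 0, "ax": 0, "ay": 0, "az": 0},
    {"fingers": 1, "tx": 0, "ty": 0, "tz": 0, "ax": 0, "ay": 0, "az": 0},
    {"fingers": 1, "tx": 0, "ty": 0, "tz": 0, "ax": 0, "ay": 0, "az": 0},
  ],
)

```text
time_s: 3.63
tcp_pos: [0.4391, -0.2592, 0.0218]
ee_rot: [[-0.0, -0.068, 0.998], [0.0, 0.998, 0.068], [-1.0, 0.0, -0.0]]
wrist_force: [-1.0, -0.6, -0.2]
gripper_width: 0.133
```

>>> play_rows(
  commands=[
    {"fingers": 1, "tx": 0, "ty": 0, "tz": 0, "ax": 0, "ay": 0, "az": 0},
    {"fingers": 1, "tx": 0, "ty": 0, "tz": 0, "ax": 0, "ay": 0, "az": 0},
    {"fingers": 1, "tx": 0, "ty": 0, "tz": 0, "ax": 0, "ay": 0, "az": 0},
    {"fingers": 1, "tx": 0, "ty": 0, "tz": 0, "ax": 0, "ay": 0, "az": 0},
    {"fingers": 1, "tx": 0, "ty": 0, "tz": 0, "ax": 0, "ay": 0, "az": 0},
  ],
)

```text
time_s: 4.05
tcp_pos: [0.4391, -0.2593, 0.0218]
ee_rot: [[-0.0, -0.068, 0.998], [0.0, 0.998, 0.068], [-1.0, 0.0, -0.0]]
wrist_force: [0.1, -0.6, -0.6]
gripper_width: 0.134
```

```bash
cat >> h.py <<'E'
CX,CY,CA=.584,-.008,.145
def C(x,y,z=0):  # case frame -> world
    c,s=np.cos(CA),np.sin(CA);return np.array([CX+c*x-s*y,CY+s*x+c*y,z])
E
python3 - <<'E'
from h import *
from station import r
s=r.sense();print(s["gripper_width"],s["tcp_pos"])
P0=np.asarray(s["tcp_pos"]);R0=np.asarray(s["ee_rot"])
mv(P0+[0,0,.08],R0)
# in front of gap: tip 25mm ahead of lip, tip-grip 90
print(C(-65-25-90,0))
mv(C(-65-25-90,0,.10),Rt(CA),P0+[0,0,.08],R0)
E
```

```text
0.13392511537418683 [ 0.43906617 -0.2592939   0.02175311]
t [-0.1067  0.     -0.    ] a [0. 0. 0.]
[-177.52706306  -26.01663735    0.        ]
t [ 2.620000e-02 -1.813230e+01 -2.390739e+02] a [-0.0245 -0.     -0.    ]
```

>>> play_rows(
  commands=[
    {"fingers": 1, "tx": -0.03, "ty": 0, "tz": 0, "ax": 0, "ay": 0, "az": 0},
    {"fingers": 1, "tx": -0.07, "ty": 0.02, "tz": 0, "ax": 0, "ay": 0, "az": 0},
    {"fingers": 1, "tx": -0.104, "ty": 0.06, "tz": -0.0237, "ax": -0.0245, "ay": 0, "az": 0},
    {"fingers": 1, "tx": -0.104, "ty": 0.11, "tz": -0.0237, "ax": -0.0245, "ay": 0, "az": 0},
    {"fingers": 1, "tx": -0.104, "ty": 0.155, "tz": -0.0237, "ax": -0.0245, "ay": 0, "az": 0},
  ],
)

```text
time_s: 4.47
tcp_pos: [0.4133, -0.1436, 0.1013]
ee_rot: [[0.004, -0.143, 0.99], [0.0, 0.99, 0.143], [-1.0, -0.0, 0.004]]
wrist_force: [0.6, 0.8, -1.2]
gripper_width: 0.134
```

>>> play_rows(
  commands=[
    {"fingers": 1, "tx": 0, "ty": 0.05, "tz": 0, "ax": 0, "ay": 0, "az": 0},
    {"fingers": 1, "tx": 0, "ty": 0.09, "tz": 0, "ax": 0, "ay": 0, "az": 0},
    {"fingers": 1, "tx": 0, "ty": 0.12, "tz": 0, "ax": 0, "ay": 0, "az": 0},
    {"fingers": 1, "tx": 0, "ty": 0.14, "tz": 0, "ax": 0, "ay": 0, "az": 0},
    {"fingers": 1, "tx": 0, "ty": 0.148, "tz": 0, "ax": 0, "ay": 0, "az": 0},
  ],
)

```text
time_s: 4.88
tcp_pos: [0.3971, -0.0332, 0.1]
ee_rot: [[0.0, -0.147, 0.989], [0.0, 0.989, 0.147], [-1.0, 0.0, 0.001]]
wrist_force: [0.8, -0.4, -0.9]
gripper_width: 0.134
```

Run:
```python
from h import *
from station import r,viewer,spotter
s=r.sense();print(s["tcp_pos"],np.round(s["ee_rot"],3).tolist(),s["gripper_width"])
p=viewer.capture("wrist");cv2.imwrite("pics/w2.png",p["image"][:,:,::-1])
q=viewer.capture("top")
R=np.asarray(s["ee_rot"]);tip=np.asarray(s["tcp_pos"])+R@np.array([.0155,0,.09]);print("expected tip",tip)
S=viewer.capture("scene")
for n,c in(("top",q),("scene",S)):
    u=proj(c,[tip])[0];print(n,"tip px",u)
    i=c["image"][:,:,::-1];x,y=u.astype(int)
    cv2.imwrite(f"pics/{n}2.png",cv2.resize(i[y-60:y+60,x-65:x+65],None,fx=3,fy=3,interpolation=cv2.INTER_CUBIC));print(x-65,y-60)
a,b=cv2.imread("pics/top2.png"),cv2.imread("pics/scene2.png");cv2.imwrite("pics/m2.png",np.hstack([a,b]))
```

```text
[ 0.3971039  -0.03315154  0.10004089] [[0.0, -0.147, 0.989], [0.0, 0.989, 0.147], [-1.0, 0.0, 0.001]] 0.13409771365999987
expected tip [ 0.48613171 -0.01990375  0.08458789]
top tip px [276.33003078 198.8887436 ]
211 138
scene tip px [282.62826737 202.35013078]
217 142
```

View pics/m2.png

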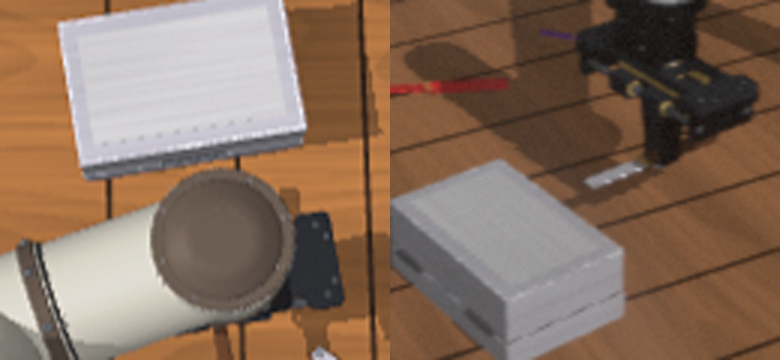

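>>> play_rows(
  commands=[
    {"fingers": 1, "tx": 0.03, "ty": 0, "tz": 0, "ax": 0, "ay": 0, "az": 0},
    {"fingers": 1, "tx": 0.055, "ty": 0, "tz": 0, "ax": 0, "ay": 0, "az": 0},
    {"fingers": 1, "tx": 0.07, "ty": 0, "tz": 0, "ax": 0, "ay": 0, "az": 0},
    {"fingers": 1, "tx": 0.0805, "ty": -0.003, "tz": 0.02, "ax": 0, "ay": 0, "az": 0},
    {"fingers": 1, "tx": 0.0805, "ty": -0.003, "tz": 0.032, "ax": 0, "ay": 0, "az": 0},
  ],
)

```text
time_s: 5.45
tcp_pos: [0.4215, -0.0348, 0.038]
ee_rot: [[-0.003, -0.143, 0.99], [-0.001, 0.99, 0.143], [-1.0, -0.001, -0.003]]
wrist_force: [0.1, -1.3, -1.0]
gripper_width: 0.135
```

>>> play_rows(
  commands=[
    {"fingers": 1, "tx": 0, "ty": 0, "tz": 0.006, "ax": 0, "ay": 0, "az": 0},
    {"fingers": 1, "tx": 0, "ty": 0, "tz": 0.012, "ax": 0, "ay": 0, "az": 0},
    {"fingers": 1, "tx": 0, "ty": 0, "tz": 0.018, "ax": 0, "ay": 0, "az": 0},
    {"fingers": 1, "tx": 0, "ty": 0, "tz": 0.022, "ax": 0, "ay": 0, "az": 0},
  ],
)

```text
time_s: 5.78
tcp_pos: [0.4385, -0.0311, 0.04]
ee_rot: [[0.001, -0.144, 0.99], [0.0, 0.99, 0.144], [-1.0, 0.0, 0.001]]
wrist_force: [-0.5, -0.2, -0.4]
gripper_width: 0.136
```

Run:
```python
from h import *
from station import r,viewer,spotter
s=r.sense();print(s["tcp_pos"],np.round(s["ee_rot"],3).tolist(),s["wrist_force"])
R=np.asarray(s["ee_rot"]);tip=np.asarray(s["tcp_pos"])+R@np.array([.0158,0,.09]);print("tip",tip)
d=tip-C(0,0);print("tip in case",R.T@d)
p=viewer.capture("wrist");cv2.imwrite("pics/w3.png",cv2.resize(p["image"][150:400,130:430,::-1],None,fx=2.4,fy=2.4));print(wristpix(p,s,[tip,C(-.065,0,.029),C(-.065,.1,.029),C(-.065,-.1,.029)]))
```

```text
[ 0.43853721 -0.03109507  0.03998943] [[0.001, -0.144, 0.99], [0.0, 0.99, 0.144], [-1.0, 0.0, 0.001]] [-0.45500373 -0.24845839 -0.42533603]
tip [ 0.52761786 -0.01811623  0.02431049]
tip in case [-0.02438784 -0.00187883 -0.05721877]
[[277.03009974 376.57464222]
 [279.79438442 374.03213503]
 [420.77845022 363.58945604]
 [138.18667285 364.22685868]]
```

View pics/w3.png

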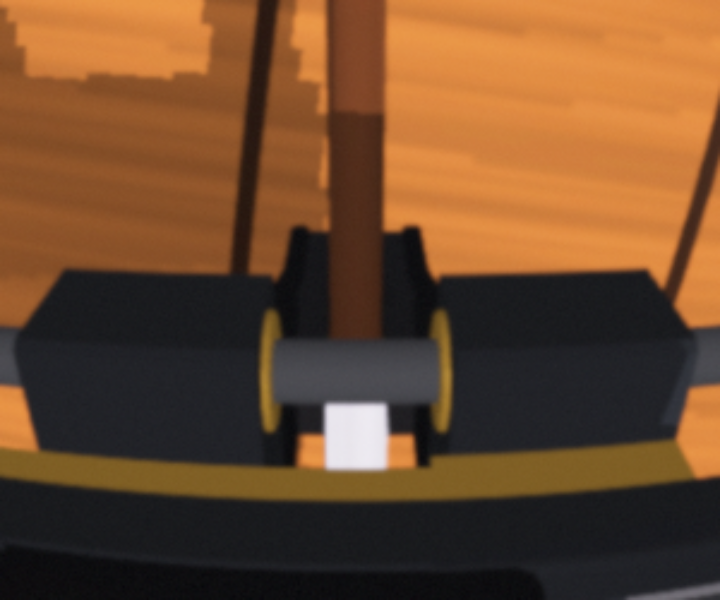

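The blade is held straight, at image column 357, and the tip is about 8 mm past the lip line with no contact force. I go in further and start the lift.

>>> play_rows(
  commands=[
    {"fingers": 1, "tx": 0, "ty": 0, "tz": 0.008, "ax": 0, "ay": 0, "az": 0},
    {"fingers": 1, "tx": 0, "ty": 0, "tz": 0.016, "ax": 0, "ay": 0, "az": 0},
    {"fingers": 1, "tx": 0, "ty": 0, "tz": 0.023, "ax": 0, "ay": 0, "az": 0},
    {"fingers": 1, "tx": 0, "ty": 0, "tz": 0.027, "ax": 0, "ay": 0, "az": 0},
  ],
)

```text
time_s: 6.17
tcp_pos: [0.459, -0.0279, 0.0396]
ee_rot: [[0.001, -0.145, 0.989], [0.0, 0.989, 0.145], [-1.0, 0.0, 0.001]]
wrist_force: [-1.0, -0.4, -0.8]
gripper_width: 0.135
```

>>> play_rows(
  commands=[
    {"fingers": 1, "tx": -0.004, "ty": 0, "tz": 0, "ax": 0, "ay": 0, "az": 0},
    {"fingers": 1, "tx": -0.008, "ty": 0, "tz": 0, "ax": 0, "ay": 0, "az": 0},
    {"fingers": 1, "tx": -0.012, "ty": 0, "tz": 0, "ax": 0, "ay": 0, "az": 0},
    {"fingers": 1, "tx": -0.016, "ty": 0, "tz": 0, "ax": 0, "ay": 0, "az": 0},
    {"fingers": 1, "tx": -0.02, "ty": 0, "tz": 0, "ax": 0, "ay": 0, "az": 0},
  ],
)

```text
time_s: 6.58
tcp_pos: [0.4578, -0.0281, 0.0547]
ee_rot: [[0.0, -0.145, 0.99], [0.0, 0.99, 0.145], [-1.0, 0.0, 0.0]]
wrist_force: [2.4, 1.1, -3.2]
gripper_width: 0.13
```

```bash
cat > look.py <<'E'
import sys
from h import *
from station import r,viewer,spotter
s=r.sense();print(s["time_s"],s["tcp_pos"],s["wrist_force"],s["moment"],s["gripper_width"])
R=np.asarray(s["ee_rot"]);tip=np.asarray(s["tcp_pos"])+R@np.array([.0158,0,.09]);c,n=np.cos(CA),np.sin(CA);d=tip-C(0,0);print("tip in case",[c*d[0]+n*d[1],-n*d[0]+c*d[1],d[2]])
S=viewer.capture("scene");print("exp tip px",proj(S,[tip])[0])
cv2.imwrite(f"pics/{sys.argv[1]}.png",cv2.resize(S["image"][90:270,190:400,::-1],None,fx=3,fy=3,interpolation=cv2.INTER_CUBIC))
E
python3 look.py s3
```

```text
6.5833 [ 0.45777917 -0.02812042  0.0547207 ] [ 2.44028497  1.09289548 -3.1550008 ] [-0.02438427 -0.32896171 -0.01489819] 0.12957871887065406
tip in case [np.float64(-0.03780124354926478), np.float64(-0.0016678220290095407), np.float64(0.03893357697857619)]
exp tip px [264.94009429 221.84141114]
```

View pics/s3.png

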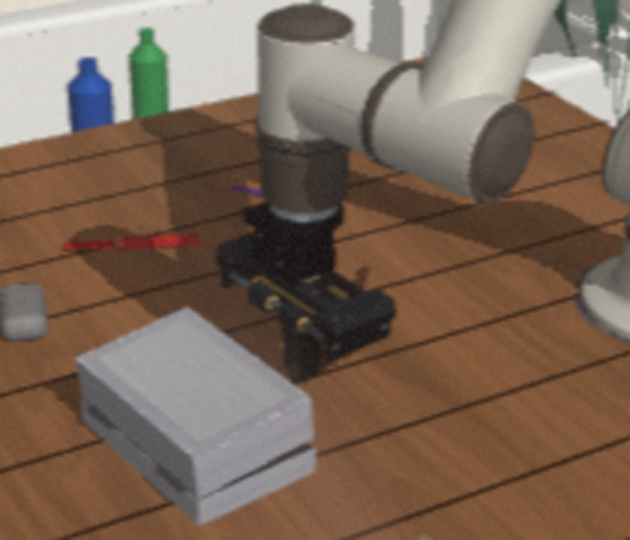

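The scene picture shows the lid's front gap opening: dark line at (290,458), forces about 3 N. I keep lifting along the lip's arc.

>>> play_rows(
  commands=[
    {"fingers": 1, "tx": -0.015, "ty": 0, "tz": 0.004, "ax": 0, "ay": 0, "az": 0},
    {"fingers": 1, "tx": -0.03, "ty": 0, "tz": 0.009, "ax": 0, "ay": 0, "az": 0},
    {"fingers": 1, "tx": -0.045, "ty": 0, "tz": 0.015, "ax": 0, "ay": 0, "az": 0},
    {"fingers": 1, "tx": -0.059, "ty": 0, "tz": 0.022, "ax": 0, "ay": 0, "az": 0},
    {"fingers": 1, "tx": -0.072, "ty": 0, "tz": 0.029, "ax": 0, "ay": 0, "az": 0},
  ],
)

```text
time_s: 7.05
tcp_pos: [0.4774, -0.0255, 0.1084]
ee_rot: [[-0.004, -0.144, 0.99], [-0.001, 0.99, 0.144], [-1.0, 0.0, -0.004]]
wrist_force: [-1.3, -0.1, -3.4]
gripper_width: 0.137
```

>>> play_rows(
  commands=[
    {"fingers": 1, "tx": -0.009, "ty": 0, "tz": 0.009, "ax": 0, "ay": 0, "az": 0},
    {"fingers": 1, "tx": -0.018, "ty": 0, "tz": 0.018, "ax": 0, "ay": 0, "az": 0},
    {"fingers": 1, "tx": -0.027, "ty": 0, "tz": 0.027, "ax": 0, "ay": 0, "az": 0},
    {"fingers": 1, "tx": -0.036, "ty": 0, "tz": 0.037, "ax": 0, "ay": 0, "az": 0},
    {"fingers": 1, "tx": -0.036, "ty": 0, "tz": 0.037, "ax": 0, "ay": 0, "az": 0},
  ],
)

```text
time_s: 7.47
tcp_pos: [0.5094, -0.0206, 0.1368]
ee_rot: [[0.004, -0.145, 0.989], [0.0, 0.989, 0.145], [-1.0, -0.0, 0.004]]
wrist_force: [0.7, 0.5, -1.0]
gripper_width: 0.134
```

```bash
python3 look.py s4
```

```text
7.4667 [ 0.50938124 -0.02060491  0.13676884] [ 0.71178369  0.52783451 -1.02043903] [-0.01269286 -0.15553793  0.02655008] 0.13379796067520336
tip in case [np.float64(0.014404384647043104), np.float64(-0.0016393506346856193), np.float64(0.1213227849613579)]
exp tip px [248.82674364 203.56984625]
```

View pics/s4.png

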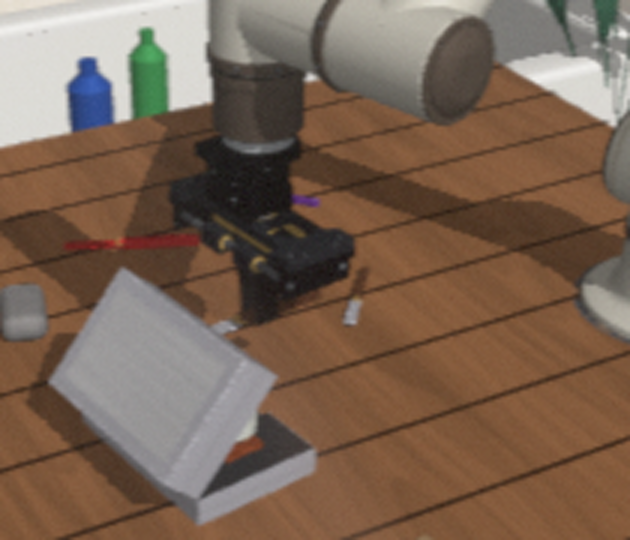

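The lid is about 45° up, and the amber pot shows in the left (+y) recess at (240,445). I continue and push it back.

>>> play_rows(
  commands=[
    {"fingers": 1, "tx": -0.007, "ty": 0, "tz": 0.012, "ax": 0, "ay": 0, "az": 0},
    {"fingers": 1, "tx": -0.014, "ty": 0, "tz": 0.024, "ax": 0, "ay": 0, "az": 0},
    {"fingers": 1, "tx": -0.021, "ty": 0, "tz": 0.036, "ax": 0, "ay": 0, "az": 0},
    {"fingers": 1, "tx": -0.026, "ty": 0, "tz": 0.047, "ax": 0, "ay": 0, "az": 0},
  ],
)

```text
time_s: 7.85
tcp_pos: [0.5414, -0.016, 0.1546]
ee_rot: [[-0.002, -0.144, 0.99], [-0.0, 0.99, 0.144], [-1.0, 0.0, -0.002]]
wrist_force: [-1.7, -0.0, -2.0]
gripper_width: 0.131
```

>>> play_rows(
  commands=[
    {"fingers": 1, "tx": 0.001, "ty": 0, "tz": 0.009, "ax": 0, "ay": 0, "az": 0},
    {"fingers": 1, "tx": 0.002, "ty": 0, "tz": 0.018, "ax": 0, "ay": 0, "az": 0},
    {"fingers": 1, "tx": 0.003, "ty": 0, "tz": 0.027, "ax": 0, "ay": 0, "az": 0},
    {"fingers": 1, "tx": 0.005, "ty": 0, "tz": 0.036, "ax": 0, "ay": 0, "az": 0},
    {"fingers": 1, "tx": 0.007, "ty": 0, "tz": 0.045, "ax": 0, "ay": 0, "az": 0},
  ],
)

```text
time_s: 8.27
tcp_pos: [0.5755, -0.011, 0.1493]
ee_rot: [[-0.001, -0.144, 0.99], [-0.0, 0.99, 0.144], [-1.0, -0.0, -0.001]]
wrist_force: [-1.5, -0.3, -0.7]
gripper_width: 0.133
```

>>> play_rows(
  commands=[
    {"fingers": 1, "tx": 0.003, "ty": 0, "tz": 0.014, "ax": 0, "ay": 0, "az": 0},
    {"fingers": 1, "tx": 0.006, "ty": 0, "tz": 0.028, "ax": 0, "ay": 0, "az": 0},
    {"fingers": 1, "tx": 0.009, "ty": 0, "tz": 0.042, "ax": 0, "ay": 0, "az": 0},
    {"fingers": 1, "tx": 0.011, "ty": 0, "tz": 0.056, "ax": 0, "ay": 0, "az": 0},
    {"fingers": 1, "tx": 0.013, "ty": 0, "tz": 0.069, "ax": 0, "ay": 0, "az": 0},
  ],
)

```text
time_s: 8.68
tcp_pos: [0.6272, -0.0034, 0.139]
ee_rot: [[-0.001, -0.144, 0.99], [-0.0, 0.99, 0.144], [-1.0, -0.0, -0.001]]
wrist_force: [-1.7, -0.2, -0.8]
gripper_width: 0.135
```

```bash
python3 look.py s5
```

```text
8.6833 [ 0.6272056  -0.00344084  0.1390418 ] [-1.71133899 -0.24184998 -0.78801362] [-0.12808476  0.5449531   0.03698596] 0.13488971510128928
tip in case [np.float64(0.1333918212505598), np.float64(-0.0017416682482707217), np.float64(0.12313315024966755)]
exp tip px [210.88896435 217.54669458]
```

View pics/s5.png

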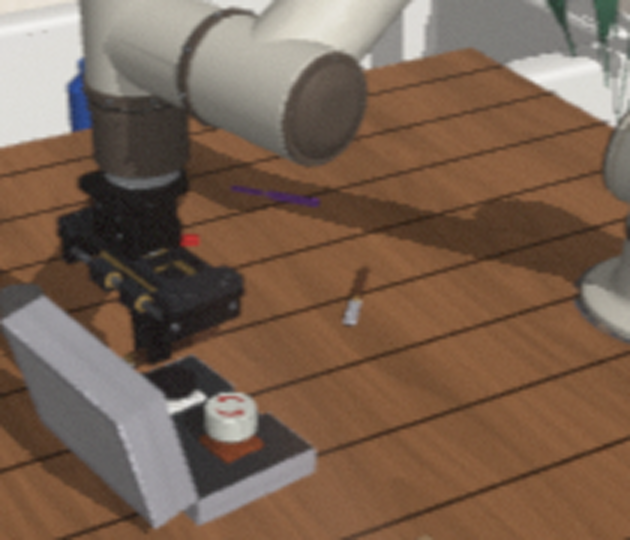

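The lid is now back past vertical, about 104°, with the capped amber pot at crop (231,415) in the +y recess. I nudge it a little further and retreat.

>>> play_rows(
  commands=[
    {"fingers": 1, "tx": 0.001, "ty": 0, "tz": 0.0035, "ax": 0, "ay": 0, "az": 0},
    {"fingers": 1, "tx": 0.002, "ty": 0, "tz": 0.007, "ax": 0, "ay": 0, "az": 0},
    {"fingers": 1, "tx": 0.002, "ty": 0, "tz": -0.02, "ax": 0, "ay": 0, "az": 0},
    {"fingers": 1, "tx": 0.002, "ty": 0, "tz": -0.06, "ax": 0, "ay": 0, "az": 0},
    {"fingers": 1, "tx": 0.002, "ty": 0, "tz": -0.1, "ax": 0, "ay": 0, "az": 0},
  ],
)

```text
time_s: 9.15
tcp_pos: [0.5523, -0.0143, 0.1386]
ee_rot: [[0.002, -0.145, 0.989], [0.0, 0.989, 0.145], [-1.0, 0.0, 0.002]]
wrist_force: [-0.1, 0.2, -0.6]
gripper_width: 0.136
```

Run:
```python
from h import *
from station import r
s=r.sense();print(s["tcp_pos"],s["wrist_force"])
P0=np.asarray(s["tcp_pos"]);R0=np.asarray(s["ee_rot"])
mv([.439,-.259,.14],Rt(.07))
```

```text
[ 0.55228377 -0.01430043  0.13856319] [-0.06053263  0.21701947 -0.6039782 ]
t [-0.0024 -0.301  -0.1966] a [ 0.0239  0.0007 -0.    ]
```

>>> play_rows(
  commands=[
    {"fingers": 1, "tx": 0, "ty": -0.02, "tz": -0.045, "ax": 0, "ay": 0, "az": 0},
    {"fingers": 1, "tx": 0, "ty": -0.05, "tz": -0.085, "ax": 0, "ay": 0, "az": 0},
    {"fingers": 1, "tx": 0, "ty": -0.085, "tz": -0.12, "ax": 0.008, "ay": 0, "az": 0},
    {"fingers": 1, "tx": 0, "ty": -0.125, "tz": -0.145, "ax": 0.016, "ay": 0, "az": 0},
    {"fingers": 1, "tx": 0, "ty": -0.17, "tz": -0.165, "ax": 0.0239, "ay": 0, "az": 0},
  ],
)

```text
time_s: 9.57
tcp_pos: [0.4471, -0.1591, 0.1396]
ee_rot: [[0.003, -0.071, 0.997], [-0.0, 0.998, 0.071], [-1.0, -0.0, 0.003]]
wrist_force: [1.7, 0.3, -0.8]
gripper_width: 0.135
```

>>> play_rows(
  commands=[
    {"fingers": 1, "tx": 0, "ty": -0.045, "tz": -0.015, "ax": 0, "ay": 0, "az": 0},
    {"fingers": 1, "tx": 0.01, "ty": -0.085, "tz": -0.022, "ax": 0, "ay": 0, "az": 0},
    {"fingers": 1, "tx": 0.03, "ty": -0.115, "tz": -0.022, "ax": 0, "ay": 0, "az": 0},
    {"fingers": 1, "tx": 0.055, "ty": -0.129, "tz": -0.022, "ax": 0, "ay": 0, "az": 0},
    {"fingers": 1, "tx": 0.08, "ty": -0.129, "tz": -0.022, "ax": 0, "ay": 0, "az": 0},
  ],
)

```text
time_s: 9.98
tcp_pos: [0.4399, -0.2587, 0.079]
ee_rot: [[0.005, -0.067, 0.998], [-0.002, 0.998, 0.067], [-1.0, -0.002, 0.005]]
wrist_force: [-0.2, 0.2, -0.4]
gripper_width: 0.135
```

Run:
```python
from h import *
from station import r,viewer
s=r.sense();R=np.asarray(s["ee_rot"]);P0=np.asarray(s["tcp_pos"]);print(P0,R.round(3).tolist(),s["wrist_force"])
mv([.439,-.259,.0228],Rt(.07))
S=viewer.capture("scene");e=P0+np.array([[.0158,0,.09],[.0158,0,-.07]])@R.T;u=proj(S,e);print(u)
x,y=u[0].astype(int);cv2.imwrite("pics/s6.png",cv2.resize(S["image"][130:240,190:350,::-1],None,fx=4,fy=4,interpolation=cv2.INTER_CUBIC));print((u-[190,130])*4)
```

```text
[ 0.43987634 -0.25870869  0.07897617] [[0.005, -0.067, 0.998], [-0.002, 0.998, 0.067], [-1.0, -0.002, 0.005]] [-0.17153439  0.21161168 -0.41276329]
t [ 0.0749 -0.0001 -0.0016] a [-0.0009  0.0017  0.0007]
[[236.31220067 177.41878334]
 [278.30164056 165.18376945]]
[[185.24880269 189.67513335]
 [353.20656223 140.7350778 ]]
```

View pics/s6.png

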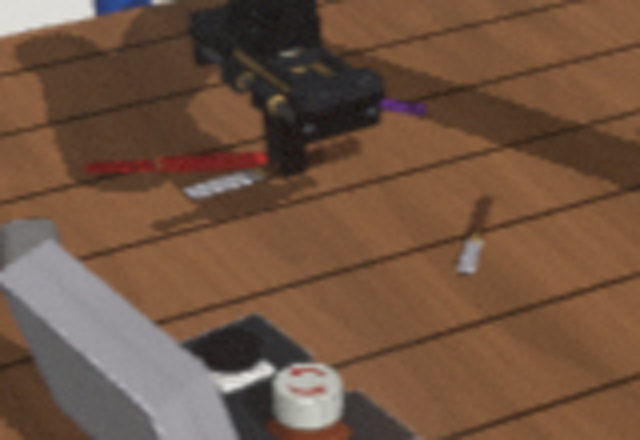

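The blade is still level in the grip (tip (188,193) against an expected (185,190)), and the lid stayed open. I lay it down gently.

>>> play_rows(
  commands=[
    {"fingers": 1, "tx": 0.02, "ty": 0, "tz": 0, "ax": 0, "ay": 0, "az": 0},
    {"fingers": 1, "tx": 0.04, "ty": 0, "tz": 0, "ax": 0, "ay": 0, "az": 0},
    {"fingers": 1, "tx": 0.055, "ty": 0, "tz": 0, "ax": 0, "ay": 0, "az": 0},
    {"fingers": 1, "tx": 0.064, "ty": 0, "tz": 0, "ax": 0, "ay": 0, "az": 0},
    {"fingers": 1, "tx": 0.069, "ty": 0, "tz": 0, "ax": 0, "ay": 0, "az": 0},
  ],
)

```text
time_s: 10.45
tcp_pos: [0.4388, -0.256, 0.0267]
ee_rot: [[0.001, -0.071, 0.998], [-0.0, 0.998, 0.071], [-1.0, -0.0, 0.001]]
wrist_force: [0.3, -0.4, -1.4]
gripper_width: 0.137
```

>>> play_rows(
  commands=[
    {"fingers": 1, "tx": 0.002, "ty": 0, "tz": 0, "ax": 0, "ay": 0, "az": 0},
    {"fingers": 1, "tx": 0.004, "ty": 0, "tz": 0, "ax": 0, "ay": 0, "az": 0},
    {"fingers": 1, "tx": 0.006, "ty": 0, "tz": 0, "ax": 0, "ay": 0, "az": 0},
    {"fingers": 1, "tx": 0.0062, "ty": 0, "tz": 0, "ax": 0, "ay": 0, "az": 0},
  ],
)

```text
time_s: 10.78
tcp_pos: [0.4387, -0.2561, 0.0224]
ee_rot: [[0.001, -0.07, 0.998], [-0.0, 0.998, 0.07], [-1.0, -0.0, 0.001]]
wrist_force: [-0.5, 0.6, -1.5]
gripper_width: 0.132
```

>>> play_rows(
  commands=[
    {"fingers": -1, "tx": 0, "ty": 0, "tz": 0, "ax": 0, "ay": 0, "az": 0},
    {"fingers": -1, "tx": 0, "ty": 0, "tz": 0, "ax": 0, "ay": 0, "az": 0},
    {"fingers": -1, "tx": 0, "ty": 0, "tz": 0, "ax": 0, "ay": 0, "az": 0},
    {"fingers": -1, "tx": 0, "ty": 0, "tz": 0, "ax": 0, "ay": 0, "az": 0},
    {"fingers": -1, "tx": 0, "ty": 0, "tz": 0, "ax": 0, "ay": 0, "az": 0},
  ],
)

```text
time_s: 11.2
tcp_pos: [0.4384, -0.2561, 0.0222]
ee_rot: [[0.0, -0.07, 0.998], [-0.0, 0.998, 0.07], [-1.0, -0.0, 0.0]]
wrist_force: [0.6, 0.2, 0.3]
gripper_width: 0.426
```

>>> play_rows(
  commands=[
    {"fingers": -1, "tx": -0.02, "ty": 0, "tz": 0, "ax": 0, "ay": 0, "az": 0},
    {"fingers": -1, "tx": -0.06, "ty": 0, "tz": 0, "ax": 0, "ay": 0, "az": 0},
    {"fingers": -1, "tx": -0.11, "ty": 0, "tz": 0, "ax": 0, "ay": 0, "az": 0},
    {"fingers": -1, "tx": -0.16, "ty": 0, "tz": 0, "ax": 0, "ay": 0, "az": 0},
    {"fingers": -1, "tx": -0.2, "ty": 0, "tz": 0, "ax": 0, "ay": 0, "az": 0},
  ],
)

```text
time_s: 11.62
tcp_pos: [0.4388, -0.2563, 0.175]
ee_rot: [[0.002, -0.07, 0.998], [-0.001, 0.998, 0.07], [-1.0, -0.001, 0.002]]
wrist_force: [0.7, -1.1, 0.1]
gripper_width: 0.809
```

Run:
```python
from h import *
from station import r,viewer,spotter
s=r.sense();print(s["time_s"],s["tcp_pos"],s["gripper_width"])
T=viewer.capture("top");S=viewer.capture("scene")
for n,p in(("top",T),("scene",S)):
  for o in("pot","cap"):
    print(n,o,[(np.round(d["uv"],1).tolist(),round(d["score"],2)) for d in spotter.find_in(o,p)][:3])
  print(proj(p,[C(-.008,.048,.07),C(-.008,.048,.046)]).round(1).tolist())
i=cv2.resize(T["image"][110:260,190:400,::-1],None,fx=3,fy=3,interpolation=cv2.INTER_CUBIC);cv2.imwrite("pics/t7.png",i)
# cap circle estimate, scene
i=cv2.resize(S["image"][195:265,190:310,::-1],None,fx=6,fy=6,interpolation=cv2.INTER_CUBIC);cv2.imwrite("pics/s7.png",i)
cv2.imwrite("pics/ts7.png",np.vstack([cv2.imread("pics/t7.png")[:, :600],cv2.resize(i,(600,350))])[:800])
mv([*C(-.008,.048)[:2],.16],Rt(CA-np.pi/6))
```

```text
11.6167 [ 0.43880493 -0.25632656  0.17495391] 0.808886574195392
top pot [([265.2, 122.4], 0.19)]
top cap [([255.2, 171.9], 0.48)]
[[253.7, 169.2], [254.2, 171.2]]
scene pot [([264.7, 238.1], 0.58)]
scene cap [([262.5, 227.4], 0.78)]
[[266.3, 224.4], [266.4, 231.5]]
t [0.0145 0.379  0.2024] a [ 0.1426 -0.0008 -0.0002]
```

View pics/t7.png

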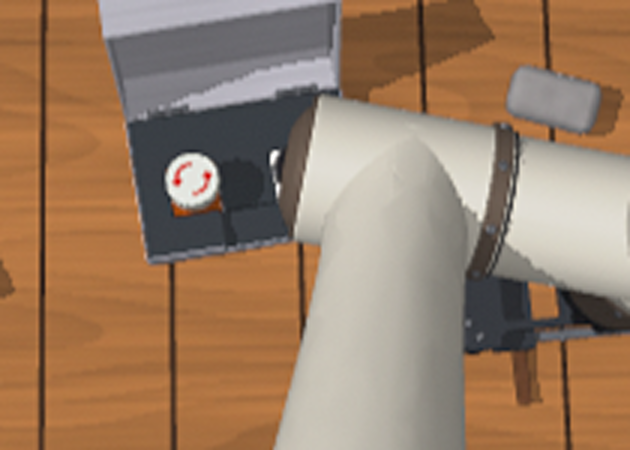

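The top view shows the lid back, with the cap top centred at (192,180) in the crop, i.e. px (253.7,169.7). I predicted (253.7,169.2). I move over it and refine with the wrist camera.

>>> play_rows(
  commands=[
    {"fingers": -1, "tx": 0.005, "ty": 0.04, "tz": 0.025, "ax": 0.0356, "ay": 0, "az": 0},
    {"fingers": -1, "tx": 0.01, "ty": 0.085, "tz": 0.045, "ax": 0.0713, "ay": 0, "az": 0},
    {"fingers": -1, "tx": 0.0145, "ty": 0.13, "tz": 0.069, "ax": 0.107, "ay": 0, "az": 0},
    {"fingers": -1, "tx": 0.0145, "ty": 0.175, "tz": 0.093, "ax": 0.1426, "ay": 0, "az": 0},
    {"fingers": -1, "tx": 0.0145, "ty": 0.22, "tz": 0.117, "ax": 0.1426, "ay": 0, "az": 0},
  ],
)

```text
time_s: 12.33
tcp_pos: [0.5136, -0.084, 0.1591]
ee_rot: [[-0.004, 0.373, 0.928], [-0.0, 0.928, -0.373], [-1.0, -0.002, -0.004]]
wrist_force: [0.6, -1.2, -0.1]
gripper_width: 1.002
```

Run:
```python
from h import *
from station import r,viewer
T=viewer.capture("top");S=viewer.capture("scene")
print("cap top tri",tri(T,(253.9,169.7),S,(266.9,225.6)),C(-.008,.048))
print(r.sense()["tcp_pos"]);mv([*C(-.008,.048)[:2],.16],Rt(CA-np.pi/6))
```

```text
cap top tri (array([0.5680797 , 0.03840308, 0.06589896]), np.float64(0.0014144183892188039)) [0.56914832 0.03834034 0.        ]
[ 0.51595387 -0.0815094   0.15945118]
t [-0.0009  0.1747  0.008 ] a [ 0.002  -0.0005  0.0003]
```

>>> play_rows(
  commands=[
    {"fingers": -1, "tx": 0, "ty": 0.045, "tz": 0.008, "ax": 0, "ay": 0, "az": 0},
    {"fingers": -1, "tx": 0, "ty": 0.09, "tz": 0.008, "ax": 0, "ay": 0, "az": 0},
    {"fingers": -1, "tx": 0, "ty": 0.13, "tz": 0.008, "ax": 0, "ay": 0, "az": 0},
    {"fingers": -1, "tx": 0, "ty": 0.16, "tz": 0.008, "ax": 0, "ay": 0, "az": 0},
    {"fingers": -1, "tx": 0, "ty": 0.1747, "tz": 0.008, "ax": 0, "ay": 0, "az": 0},
  ],
)

```text
time_s: 12.85
tcp_pos: [0.5685, 0.0359, 0.1593]
ee_rot: [[-0.003, 0.367, 0.93], [-0.001, 0.93, -0.367], [-1.0, -0.002, -0.002]]
wrist_force: [0.3, -0.6, 0.5]
gripper_width: 0.997
```

Run:
```python
from h import *
from station import r,viewer,spotter
s=r.sense();print(s["tcp_pos"],s["joints"])
p=viewer.capture("wrist");cx,cy=.5688,.0384
th=np.arange(0,6.3,.3);ring=np.c_[cx+.023*np.cos(th),cy+.023*np.sin(th),0*th+.07]
u=wristpix(p,s,ring);im=p["image"][:,:,::-1].copy();x0,y0=int(u[:,0].mean())-75,int(u[:,1].mean())-60
k=4;b=cv2.resize(im[y0:y0+120,x0:x0+150],None,fx=k,fy=k,interpolation=cv2.INTER_CUBIC)
for q in u: cv2.circle(b,tuple(((q-[x0,y0]+.5)*k).round().astype(int)),2,(0,255,0),-1)
print(x0,y0,u.mean(0));cv2.imwrite("pics/w8.png",b);mv([cx,cy,.07],Rt(CA-np.pi/6))
```

```text
[0.56850002 0.03586587 0.15929978] [ 1.98993008e+01  2.09267838e+01 -1.39951175e+01 -6.10002727e-03
 -5.52459710e+01 -1.31450094e+02]
205 158 [280.43813611 218.32953861]
t [ 0.1192  0.0026 -0.001 ] a [ 0.0009 -0.0005  0.0004]
```

View pics/w8.png

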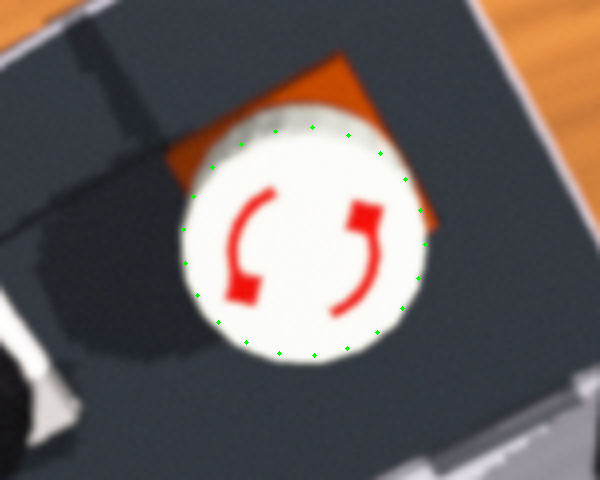

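The projected ring fits the cap disc: sides 182–427 px match and the bottom is 1 px off. I descend gently and grip.

>>> play_rows(
  commands=[
    {"fingers": -1, "tx": 0.035, "ty": 0.0026, "tz": 0, "ax": 0, "ay": 0, "az": 0},
    {"fingers": -1, "tx": 0.07, "ty": 0.0026, "tz": 0, "ax": 0, "ay": 0, "az": 0},
    {"fingers": -1, "tx": 0.095, "ty": 0.0026, "tz": 0, "ax": 0, "ay": 0, "az": 0},
    {"fingers": -1, "tx": 0.11, "ty": 0.0026, "tz": 0, "ax": 0, "ay": 0, "az": 0},
    {"fingers": -1, "tx": 0.116, "ty": 0.0026, "tz": 0, "ax": 0, "ay": 0, "az": 0},
  ],
)

```text
time_s: 13.32
tcp_pos: [0.5666, 0.0343, 0.0709]
ee_rot: [[-0.007, 0.371, 0.929], [-0.002, 0.929, -0.371], [-1.0, -0.004, -0.006]]
wrist_force: [0.4, -0.3, 0.5]
gripper_width: 0.999
```

>>> play_rows(
  commands=[
    {"fingers": -1, "tx": 0.004, "ty": 0, "tz": 0, "ax": 0, "ay": 0, "az": 0},
    {"fingers": 1, "tx": 0.004, "ty": 0, "tz": 0, "ax": 0, "ay": 0, "az": 0},
    {"fingers": 1, "tx": 0.004, "ty": 0, "tz": 0, "ax": 0, "ay": 0, "az": 0},
    {"fingers": 1, "tx": 0.004, "ty": 0, "tz": 0, "ax": 0, "ay": 0, "az": 0},
    {"fingers": 1, "tx": 0.004, "ty": 0, "tz": 0, "ax": 0, "ay": 0, "az": 0},
  ],
)

```text
time_s: 13.73
tcp_pos: [0.5695, 0.036, 0.0721]
ee_rot: [[0.002, 0.369, 0.929], [0.001, 0.929, -0.369], [-1.0, 0.001, 0.001]]
wrist_force: [-0.3, -0.1, -0.7]
gripper_width: 0.782
```

>>> play_rows(
  commands=[
    {"fingers": 1, "tx": 0, "ty": 0, "tz": 0, "ax": 0, "ay": 0, "az": 0},
    {"fingers": 1, "tx": 0, "ty": 0, "tz": 0, "ax": 0, "ay": 0, "az": 0},
    {"fingers": 1, "tx": 0, "ty": 0, "tz": 0, "ax": 0, "ay": 0, "az": 0},
    {"fingers": 1, "tx": 0, "ty": 0, "tz": 0, "ax": 0, "ay": 0, "az": 0},
    {"fingers": 1, "tx": 0, "ty": 0, "tz": 0, "ax": 0, "ay": 0, "az": 0},
  ],
)

```text
time_s: 14.15
tcp_pos: [0.5693, 0.0363, 0.0714]
ee_rot: [[0.001, 0.369, 0.929], [0.0, 0.929, -0.369], [-1.0, 0.001, 0.001]]
wrist_force: [0.7, 0.5, 1.1]
gripper_width: 0.523
```

>>> play_rows(
  commands=[
    {"fingers": 1, "tx": 0, "ty": 0, "tz": 0, "ax": 0, "ay": 0, "az": 0},
    {"fingers": 1, "tx": 0, "ty": 0, "tz": 0, "ax": 0, "ay": 0, "az": 0},
    {"fingers": 1, "tx": 0, "ty": 0, "tz": 0, "ax": 0, "ay": 0, "az": 0},
  ],
)

```text
time_s: 14.4
tcp_pos: [0.5693, 0.0362, 0.0714]
ee_rot: [[0.001, 0.369, 0.929], [0.0, 0.929, -0.369], [-1.0, 0.001, 0.001]]
wrist_force: [-0.8, 1.9, 1.9]
gripper_width: 0.521
```

>>> play_rows(
  commands=[
    {"fingers": 1, "tx": 0, "ty": 0.0015, "tz": 0, "ax": 0, "ay": 0, "az": 0},
    {"fingers": 1, "tx": 0.002, "ty": 0.0015, "tz": 0, "ax": 0, "ay": 0, "az": 0},
    {"fingers": 1, "tx": 0.004, "ty": 0.0015, "tz": 0, "ax": 0, "ay": 0, "az": 0},
    {"fingers": 1, "tx": 0.006, "ty": 0.0015, "tz": 0, "ax": 0, "ay": 0, "az": 0},
    {"fingers": 1, "tx": 0.006, "ty": 0.0015, "tz": 0, "ax": 0, "ay": 0, "az": 0},
  ],
)

```text
time_s: 14.82
tcp_pos: [0.5694, 0.0366, 0.0673]
ee_rot: [[-0.0, 0.369, 0.93], [-0.001, 0.93, -0.369], [-1.0, -0.001, 0.0]]
wrist_force: [-2.0, -0.7, 8.5]
gripper_width: 0.519
```

>>> play_rows(
  commands=[
    {"fingers": 1, "tx": 0, "ty": 0, "tz": 0, "ax": 0, "ay": 0, "az": 0},
    {"fingers": 1, "tx": 0, "ty": 0, "tz": 0, "ax": 0, "ay": 0, "az": 0},
  ],
)

```text
time_s: 14.98
tcp_pos: [0.5694, 0.0366, 0.0676]
ee_rot: [[-0.0, 0.369, 0.929], [-0.001, 0.929, -0.369], [-1.0, -0.001, 0.0]]
wrist_force: [-2.4, -1.8, 7.7]
gripper_width: 0.523
```

>>> play_rows(
  commands=[
    {"fingers": 1, "tx": 0.0012, "ty": 0, "tz": 0, "ax": 0, "ay": 0, "az": 0},
    {"fingers": 1, "tx": 0.0013, "ty": 0, "tz": 0, "ax": 0, "ay": 0, "az": 0},
  ],
)

```text
time_s: 15.15
tcp_pos: [0.5694, 0.0366, 0.0667]
ee_rot: [[-0.0, 0.369, 0.93], [-0.001, 0.93, -0.369], [-1.0, -0.001, 0.0]]
wrist_force: [-2.2, -0.4, 8.9]
gripper_width: 0.525
```

>>> play_rows(
  commands=[
    {"fingers": 1, "tx": 0, "ty": 0, "tz": 0, "ax": -0.03, "ay": 0, "az": 0},
    {"fingers": 1, "tx": 0, "ty": 0, "tz": 0, "ax": -0.06, "ay": 0, "az": 0},
    {"fingers": 1, "tx": 0, "ty": 0, "tz": 0, "ax": -0.09, "ay": 0, "az": 0},
    {"fingers": 1, "tx": 0, "ty": 0, "tz": 0, "ax": -0.12, "ay": 0, "az": 0},
    {"fingers": 1, "tx": 0, "ty": 0, "tz": 0, "ax": -0.15, "ay": 0, "az": 0},
  ],
)

```text
time_s: 15.57
tcp_pos: [0.5706, 0.0371, 0.0672]
ee_rot: [[0.003, -0.098, 0.995], [0.0, 0.995, 0.098], [-1.0, -0.0, 0.003]]
wrist_force: [-1.3, 0.0, 7.9]
gripper_width: 0.523
```

>>> play_rows(
  commands=[
    {"fingers": 1, "tx": 0, "ty": 0, "tz": 0, "ax": -0.035, "ay": 0, "az": 0},
    {"fingers": 1, "tx": 0, "ty": 0, "tz": 0, "ax": -0.07, "ay": 0, "az": 0},
    {"fingers": 1, "tx": 0, "ty": 0, "tz": 0, "ax": -0.105, "ay": 0, "az": 0},
    {"fingers": 1, "tx": 0, "ty": 0, "tz": 0, "ax": -0.14, "ay": 0, "az": 0},
    {"fingers": 1, "tx": 0, "ty": 0, "tz": 0, "ax": -0.168, "ay": 0, "az": 0},
  ],
)

```text
time_s: 15.98
tcp_pos: [0.5702, 0.0371, 0.0671]
ee_rot: [[0.002, -0.586, 0.81], [0.0, 0.81, 0.586], [-1.0, -0.001, 0.002]]
wrist_force: [-1.7, 0.9, 9.2]
gripper_width: 0.521
```

Run:
```python
from h import *
from station import r,viewer
s=r.sense();print(s["tcp_pos"],np.round(s["ee_rot"],3).tolist(),s["wrist_force"],s["moment"],s["gripper_width"])
p=viewer.capture("wrist");x0,y0=205,158;cv2.imwrite("pics/w9.png",cv2.resize(p["image"][y0:y0+180,160:400,::-1],None,fx=3,fy=3))
```

```text
[0.57021532 0.03707137 0.06705254] [[0.002, -0.586, 0.81], [0.0, 0.81, 0.586], [-1.0, -0.001, 0.002]] [-1.67376753  0.8981451   9.21537508] [ 0.10801779  0.59368201 -0.05768394] 0.5208757395373409
```

View pics/w9.png

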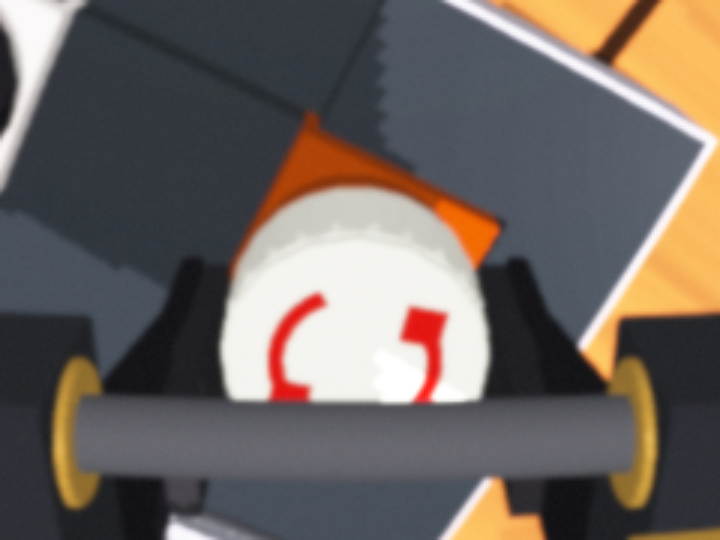

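The cap's arrows hold the same orientation to the jaws as before, so it turned 57° with the gripper and the pot stayed put. I lift straight up.

>>> play_rows(
  commands=[
    {"fingers": 1, "tx": -0.003, "ty": 0, "tz": 0, "ax": 0, "ay": 0, "az": 0},
    {"fingers": 1, "tx": -0.006, "ty": 0, "tz": 0, "ax": 0, "ay": 0, "az": 0},
    {"fingers": 1, "tx": -0.01, "ty": 0, "tz": 0, "ax": 0, "ay": 0, "az": 0},
    {"fingers": 1, "tx": -0.015, "ty": 0, "tz": 0, "ax": 0, "ay": 0, "az": 0},
    {"fingers": 1, "tx": -0.015, "ty": 0, "tz": 0, "ax": 0, "ay": 0, "az": 0},
  ],
)

```text
time_s: 16.45
tcp_pos: [0.5694, 0.037, 0.0772]
ee_rot: [[0.0, -0.582, 0.814], [0.0, 0.814, 0.582], [-1.0, 0.0, 0.0]]
wrist_force: [1.8, -0.7, -0.5]
gripper_width: 0.52
```

Free, with no pull. I carry on up.

>>> play_rows(
  commands=[
    {"fingers": 1, "tx": -0.012, "ty": 0, "tz": 0, "ax": 0, "ay": 0, "az": 0},
    {"fingers": 1, "tx": -0.027, "ty": 0, "tz": 0, "ax": 0, "ay": 0, "az": 0},
    {"fingers": 1, "tx": -0.045, "ty": 0, "tz": 0, "ax": 0, "ay": 0, "az": 0},
    {"fingers": 1, "tx": -0.065, "ty": 0, "tz": 0, "ax": 0, "ay": 0, "az": 0},
    {"fingers": 1, "tx": -0.085, "ty": 0, "tz": 0, "ax": 0, "ay": 0, "az": 0},
  ],
)

```text
time_s: 16.87
tcp_pos: [0.5687, 0.0369, 0.1409]
ee_rot: [[-0.002, -0.582, 0.813], [-0.0, 0.813, 0.582], [-1.0, 0.001, -0.002]]
wrist_force: [-0.4, 0.4, -0.1]
gripper_width: 0.521
```

>>> play_rows(
  commands=[
    {"fingers": 1, "tx": -0.02, "ty": 0, "tz": 0, "ax": 0, "ay": 0, "az": 0},
    {"fingers": 1, "tx": -0.035, "ty": 0, "tz": 0, "ax": 0, "ay": 0, "az": 0},
    {"fingers": 1, "tx": -0.045, "ty": 0, "tz": 0, "ax": 0, "ay": 0, "az": 0},
    {"fingers": 1, "tx": -0.05, "ty": 0, "tz": 0, "ax": 0, "ay": 0, "az": 0},
    {"fingers": 1, "tx": -0.05, "ty": 0, "tz": 0, "ax": 0, "ay": 0, "az": 0},
  ],
)

```text
time_s: 17.28
tcp_pos: [0.5695, 0.0371, 0.1787]
ee_rot: [[0.001, -0.582, 0.813], [0.0, 0.813, 0.582], [-1.0, -0.0, 0.001]]
wrist_force: [0.3, 0.2, -0.7]
gripper_width: 0.524
```

>>> play_rows(
  commands=[
    {"fingers": 1, "tx": 0, "ty": 0, "tz": 0, "ax": 0, "ay": 0, "az": 0},
    {"fingers": 1, "tx": 0, "ty": 0, "tz": 0, "ax": 0, "ay": 0, "az": 0},
    {"fingers": 1, "tx": 0, "ty": 0, "tz": 0, "ax": 0, "ay": 0, "az": 0},
  ],
)

```text
time_s: 17.53
tcp_pos: [0.569, 0.0369, 0.1773]
ee_rot: [[-0.002, -0.582, 0.813], [-0.0, 0.813, 0.582], [-1.0, 0.001, -0.002]]
wrist_force: [0.3, -0.4, 0.2]
gripper_width: 0.519
```

```bash
python3 look.py s10
python3 - <<'E'
from h import *
from station import viewer
T=viewer.capture("top");a=cv2.resize(T["image"][110:290,130:450,::-1],(640,360));b=cv2.imread("pics/s10.png")[:,:];b=cv2.resize(b,(280,240))
S=viewer.capture("scene");s=cv2.resize(S["image"][120:260,180:360,::-1],(540,420),interpolation=cv2.INTER_CUBIC)
cv2.imwrite("pics/f.png",np.hstack([s[:, :400],cv2.resize(a,(400,420))]))
E
```

```text
17.5333 [0.56898859 0.036932   0.17725125] [ 0.25765447 -0.36134448  0.21115155] [-0.02018315  0.0073125   0.02931168] 0.5193277464599724
tip in case [np.float64(0.07161027381378753), np.float64(0.08785271503215865), np.float64(0.1612889235047392)]
exp tip px [248.97633064 212.74356047]
```

The viewing limit is reached, so I check numerically.

Run:
```python
from h import *
from station import r,viewer,spotter
S=viewer.capture("scene");T=viewer.capture("top")
for n,p in(("scene",S),("top",T)):
  for o in("cap","pot","lid","blade"):print(n,o,[(np.round(d["uv"],1).tolist(),round(d["score"],2)) for d in spotter.find_in(o,p)][:4])
  h=cv2.cvtColor(p["image"],cv2.COLOR_RGB2HSV);print(n,"exp cap mid, pot mid",proj(p,[[.569,.037,.168],C(-.008,.048,.04)]).round(1).tolist())
s=r.sense();print(s["tcp_pos"],s["gripper_width"],s["joint_velocities"])
def tip(z): return proj(T,[[.53,-.25,z],[.37,-.26,z]]).round(1).tolist()
print("blade exp top",tip(.006))
```

```text
scene cap [([262.6, 195.2], 0.76), ([252.6, 188.2], 0.19)]
scene pot [([268.3, 233.0], 0.7)]
scene lid [([224.7, 227.3], 0.56)]
scene blade [([221.3, 171.5], 0.64), ([263.7, 185.5], 0.6), ([284.1, 154.0], 0.53), ([308.9, 194.9], 0.47)]
scene exp cap mid, pot mid [[265.5, 193.8], [266.4, 233.3]]
top cap [([255.1, 167.3], 0.43)]
top pot [([256.4, 176.5], 0.73), ([292.5, 111.9], 0.16)]
top lid [([290.0, 111.0], 0.66)]
top blade [([332.9, 268.1], 0.67), ([361.4, 211.5], 0.6), ([414.2, 201.9], 0.54), ([431.4, 280.2], 0.51)]
top exp cap mid, pot mid [[252.2, 159.9], [254.3, 171.7]]
[0.56946155 0.03704257 0.17819745] 0.5164642130925877 [ 0.0287206  -0.02195344 -0.10121419  0.06675688  0.07110326  0.08361886]
blade exp top [[358.5, 186.4], [364.8, 243.8]]
```

```bash
python3 -c "
from station import job;print(job.finish_job())"
```

```text
the job is handed in; nothing more can be done
None
```

I levered the lid up with the larger wooden-handled scraper and pushed it back to about 105°, where it stayed. The blade is back on the bench where it came from. I then pressed the cap down about 4.5 mm, turned it 57° anticlockwise and lifted it straight up. I handed in at about 18 s on the clock.

**Last checks**
- **Cap:** it is held level and still about 106 mm above its pressed position. The jaws are open 45 mm on it and the wrist force is under 1 N.
- **Pot:** in the scene view the finder puts it within 2 px of its recess. In the top view it was about 5 px off, with the raised cap and gripper in front of it.
- **Lid and blade:** the finder sees the lid back, and the blade where I laid it.
- **Other things:** I moved none of them, but I did not measure them again at the end.

**Failed or disagreed**
- **Bench contact:** the first descent to the blade overshot, and the fingertips touched the bench with 57 N showing at the wrist for a moment. That is under the 120 N wrist limit. If fingertips count as the gripper's body, it is over the 40 N limit.
- **Cap position:** in the top view the finder put the cap about 7 px from where it should be, at a low score. In the scene view it agreed to about 3 px.
- **Final picture:** the viewing limit was reached, so the final state was checked only by numbers.

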